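# Lay the last two jigsaw pavers into the relief panel on the table easel

## Task

Two plaster pavers are still missing from the jigsaw panel that stands on the sloping table easel. Fit both into the two empty places so that they interlock with the glued pavers on either side and lie fully home, flush with them, turning a paver end for end if it will not drop in; then let go, and do not knock or shift the paint bottle, the paint tub, the brush jar and the flat brush.

Things in the scene. Friction and masses are not known exactly. Their poses are not given: they have to be found in the camera images.
- paver_a_mid (a point): Loose off-white plaster jigsaw paver, lying face up on the table at the start; 26 mm thick, 0.09-0.14 kg. Its body is 50 mm along x and 62 mm along y, edges bevelled 2 mm. The -x and +x sides, 50 mm apart, are plain and flat: pinch it there. Origin: centre of the 50 x 62 body, half-way up (13 mm above the underside); z up out of the face. A tab sticks out of its +y side, a socket is cut into its -y side.
- paver_b_mid (a point): Second loose paver, same shape, size, axes and origin as paver a; either fits either place. T-shaped tab in the middle of the +y side: 17 mm long (neck 14 wide and 8 long, then head 28 wide and 9 long), so the paver spans y -31 to +48 mm. Matching T-shaped socket in the -y side, cut right through: 17 deep, 30.4 wide, its mouth 16.4 wide.
- gap_low (a point): Lower of the two empty places of the panel, as a point on the easel: where the centre (half-way up) of the seated paver comes if the panel stands exactly in the middle of the easel. x up the slope, y level along the easel (to the left when one faces up the slope), z square out of the slope. A seated paver's x lies along this x (either way), its face square to this z.
- gap_high (a point): Upper empty place, 51.2 mm up the slope from the lower; same axes and meaning. The top plane of the frame and of the glued pavers lies 13 mm out (+z) from this point, the backing on which a paver rests 13 mm in (-z). Both places form one well, 104.8 mm between lower and upper frame rail and 64.4 mm wide: about 1.2 mm of play on every side of a paver.
- well_mid (a point): Point midway between the two places, same axes. Into one side of the well (+y or -y) the glued pavers' T-tabs reach, 15.8 mm into each place; the other side has T-sockets. Which side is which changes from start to start and is not measured. A paver drops in only with its tab (its +y) towards the socketed side; the other way round it stays up on the glued pavers' tops.
- easel: Wooden table easel, fixed. Board 340 mm wide, 285 mm long, sloping at 28 degrees (0.49 rad), rising along the easel's x, top edge 170 mm high. On its ledge stands the panel, fixed, 243 mm wide, 132 mm up the slope: true in height and along the slope, but set up to 6 mm to either side of the middle (along y), by an amount not measured: look or feel for it. Origin: centre of its base, z up.
- paint_bottle: Bystander: white paint bottle standing on the table, 68 mm across, 165 mm high. Origin: centre of its underside.
- brush_jar: Bystander: glass jar of brushes, 76 mm across, 100 mm high, the brushes to 195 mm. Origin: centre of its underside.
- paint_tub: Bystander: low white paint tub with a grey lid, 80 mm across, 70 mm high. Origin: centre of its underside.
- flat_brush: Bystander: flat brush lying on the table, 190 mm long along its x, 42 mm wide. Origin: middle of its length, on the table.
Things that resemble listed ones, but are neither listed nor needed, are in the scene too. What is shaped like the part that bears paver_b_mid but turquoise or yellow is not meant.

How it is judged:
By the outcome, as a careful person would: the job done as asked, in the order asked, and still so for the second after the job is handed in, with the robot touching nothing.
It also fails if it takes over 72 s, if anything falls off the work surface, if the arm or the gripper's body presses on something with over 40 N, if the wrist force passes 120 N, or if a joint passes its speed limit or range.

## Robot

A 6-joint arm with a two-finger parallel gripper is mounted at the origin on the work surface. World frame = base frame: x ahead of the robot, y to its left, z up, the work surface at z = 0. Lengths are in m, angles in rad, forces in N, time in s.
With the tool pointing down it reaches from about 0.35 to 0.85 m from the base axis. Payload 8.1 kg.
Tool frame: the origin (TCP) lies between the finger pads; the fingertips stand 14 mm ahead of it and the grasp point (between the pads) lies 5 mm behind it (arm.tip_reach is the distance from the TCP to the fingertips, in m); z points along the fingers, y is the line along which they close (so a half turn about z gives the same grasp; the last joint's range is limited). The gripper opens to 85 mm and grips with 20 to 120 N. Pads are 22 mm wide; open, the fingers measure 114 mm over their backs; the gripper's body (76 mm by 85 mm) begins 54 mm behind the grasp point. The pads swing forward as they close: fully open they stand 13 mm farther back than shut.
Start: joints at [1.2, 0.13, 1.488, -0, 1.523, -0.085], TCP at [0.169, 0.576, 0.245] pointing down, gripper open.
Joint ranges: [-2.96, 2.96], [-0.89, 2.26], [0.02, 2.5], [-1.34, 4.48], [0, 2.73], [-2.66, 2.66]. Speed limits (rad/s): [2.39, 2.39, 2.79, 3.14, 3.14, 3.14].

## Interface

Orientations are given as a rotation vector (axis times angle).
In Python, from bench import arm gives the robot as it stands. The module is installed in compiled form; this text tells all that it offers.
- The arm moves only by the tool send_rows, never from a script. Its argument "increments" is one flat list of numbers, 7 for each row, row after row: the opening, from -1 (shut) to 1 (fully open), then the shift along the world's x, y, z in m, then the turn, a rotation vector about the world's x, y, z in rad. A call has 1 to 12 rows; each row is the pose to reach, as a shift and turn from the pose commanded when the call began; what a row does not reach only later rows make up. A row lasts 1/8 s, in which the tool goes at most 62.5 mm and 10.7 degrees, less where a joint would pass 70% of its speed; a pose out of reach is approached as far as the arm can. A call with a gripper value outside its range is refused whole. The fingers move at their own pace and stop on an object; "force" is the grip in N (left out, the last holds). Time passes only in rows, so rows that repeat a pose let the fingers close. It gives the time, the measured TCP pose, the force, the opening and the grip force at its end, in the units of the state.
- arm.get_obs(): the state, without advancing time (a new reading comes with each control period).
- arm.snapshot(name): name is "scene" or "side" or "wrist"; returns a dict with "color" (400x640x3 uint8, red, green, blue), "mtx" (3x3 intrinsics, pixels), "xyz" and "orientation" of the camera in the world. Camera axes: x right, y down, z forward; pixel columns grow to the right and rows downward; lengths in m; the calibration is good to about 2 mm. A picture is of the moment at which its call begins. There is no depth.
- arm.close_job(): hands the job in; it is judged then, once.
Trained networks look in a picture, given as the dict that the camera call returned (one of the last four; its "shot" number tells which), for a name from the list of things; names that differ only in an ending like _2 or _b are one class to them, and where a whole thing is asked for, a point or a joint stands for the part that bears it (a point fixed in the world has none). Each returns a list of dicts, best first, with "p" (0 to 1); they miss things now and then, are a little off and sometimes report something else, mostly with a low value. They report only what shows in the picture. A call takes as long as a camera call. They do not tell look-alikes from the thing itself.
- arm.search_frame(picture, name): "centre" ([column, row] in pixels, amid what is visible of it).
- arm.place_of(picture, name): "centre" ([column, row] in pixels: a listed point, or the origin of a listed thing).
The state is a dict: "clock": time; "q": joint angles; "dq": joint speeds; "joint_torque": joint torques, N m; "tool_pos": TCP position; "tcp_rot": TCP orientation; "ft_force": force on the tool from outside, world axes, zero at the start; "wrist_torque": the same for the moment, N m; "gripper_width": finger opening in m; "finger_force": force on a finger pad.
Only numpy, scipy, OpenCV 4.12 (cv2) and the standard library are available. Lean on these libraries where they do the work, as an engineer would, in place of code of your own. Each camera call takes 0.05 s, during which the arm holds its last target. There are 200 camera calls.

## Working session

There is one attempt and no reset: what is moved stays moved. The work goes in short steps, Python scripts to look and compute and a tool call to move; the robot and the scene stay as the last step left them, time stands still between calls to the robot, and variables do not carry over. Pictures are saved under pics/ and viewed, at most 10 in all, crops included, and the job is handed in when it is done.

Besides the shell and the picture viewer there is one more tool, called after "Call:" as a command line: name --argument value ..., lists and objects as JSON in quotes. send_rows: Moves the arm, as the interface text tells. Its arguments: {"type":"object","properties":{"increments":{"type":"array","items":{"type":"number"}},"force":{"type":"number"}},"required":["increments"]}

```bash
mkdir -p pics; cat > h.py <<'E'
import numpy as np, cv2
from bench import arm
from scipy.spatial.transform import Rotation as R
def cam(s):
    o=np.array(s["orientation"],float)
    Rm=o if o.shape==(3,3) else (R.from_rotvec(o).as_matrix() if o.size==3 else R.from_quat(o).as_matrix())
    return np.array(s["mtx"]),Rm,np.array(s["xyz"])
def ray(s,px):
    K,Rm,t=cam(s); d=Rm@np.linalg.solve(K,[px[0],px[1],1]); return t,d
def onz(s,px,z):
    t,d=ray(s,px); return t+d*(z-t[2])/d[2]
def onplane(s,px,p,n):
    t,d=ray(s,px); return t+d*((p-t)@n)/(d@n)
def proj(s,P):
    K,Rm,t=cam(s); c=(np.atleast_2d(P)-t)@Rm; u=c@K.T; return u[:,:2]/u[:,2:]
def save(s,n,crop=None,scale=1):
    im=s["color"][...,::-1]
    if crop: im=im[crop[1]:crop[3],crop[0]:crop[2]]
    if scale!=1: im=cv2.resize(im,None,fx=scale,fy=scale,interpolation=cv2.INTER_CUBIC)
    cv2.imwrite("pics/"+n+".png",im)
E
python3 - <<'E'
from h import *
np.set_printoptions(precision=4,suppress=True)
names="paver_a_mid gap_low gap_high well_mid easel paint_bottle brush_jar paint_tub flat_brush".split()
S={}
for c in ("scene","side"):
    s=arm.snapshot(c); S[c]=s; save(s,c); print(c,s["xyz"],s["orientation"],s["mtx"][0][0])
    for n in names:
        print(n,[(np.round(d["centre"]).tolist(),round(d["p"],2)) for d in arm.place_of(s,n)], [np.round(onz(s,d["centre"],.013 if 'paver' in n else 0),3)[:2].tolist() for d in arm.place_of(s,n)] )
o=arm.get_obs(); print(o)
E
```

```text
scene [ 1.5191 -0.4225  1.152 ] [-2.0508 -1.3186  0.5616] 422.37403148156403
paver_a_mid [([365.0, 162.0], 0.66)] [[0.36, 0.287]]
gap_low [([156.0, 242.0], 0.5)] [[0.417, -0.578]]
gap_high [([261.0, 213.0], 0.67)] [[0.439, -0.196]]
well_mid [([157.0, 244.0], 0.35)] [[0.423, -0.576]]
easel [([155.0, 246.0], 0.28)] [[0.43, -0.583]]
paint_bottle [([405.0, 221.0], 0.73)] [[0.701, 0.268]]
brush_jar [([158.0, 245.0], 0.64)] [[0.43, -0.572]]
paint_tub [([432.0, 191.0], 0.87)] [[0.612, 0.45]]
flat_brush [([402.0, 154.0], 0.77)] [[0.364, 0.468]]
side [-0.0632 -0.6665  1.1786] [-2.2953  0.9753 -0.3378] 392.32629055188136
paver_a_mid [([224.0, 194.0], 0.57)] [[0.365, 0.265]]
gap_low [] []
gap_high [([344.0, 225.0], 0.84)] [[0.583, -0.159]]
well_mid [] []
easel [([358.0, 246.0], 0.56)] [[0.549, -0.255]]
paint_bottle [([285.0, 153.0], 0.72)] [[0.686, 0.267]]
brush_jar [([412.0, 334.0], 0.74)] [[0.427, -0.572]]
paint_tub [([245.0, 139.0], 0.71)] [[0.623, 0.457]]
flat_brush [([191.0, 170.0], 0.83)] [[0.352, 0.475]]
{'clock': 1.9, 'q': array([ 1.1996,  0.1304,  1.4882,  0.    ,  1.523 , -0.0854]), 'dq': array([-0.0019,  0.0009,  0.0013,  0.0005,  0.0008,  0.0003]), 'joint_torque': array([ -0.0025, -56.9306, -50.0844,  -0.0004,   0.0016,  -0.0001]), 'tool_pos': array([0.1691, 0.5757, 0.2453]), 'tcp_rot': array([-0.4474, -3.1096, -0.    ]), 'ft_force': array([-0.4893, -0.2309, -1.3987]), 'wrist_torque': array([-0.0071,  0.0328, -0.019 ]), 'finger_force': 0.0, 'gripper_width': 0.08546358124414549}
```

View images.

View pics/scene.png

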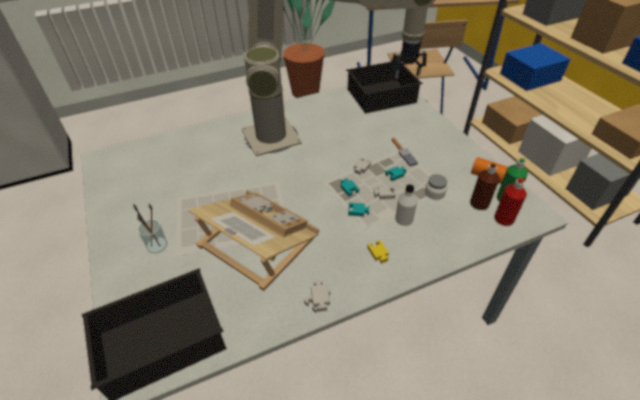

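View pics/side.png

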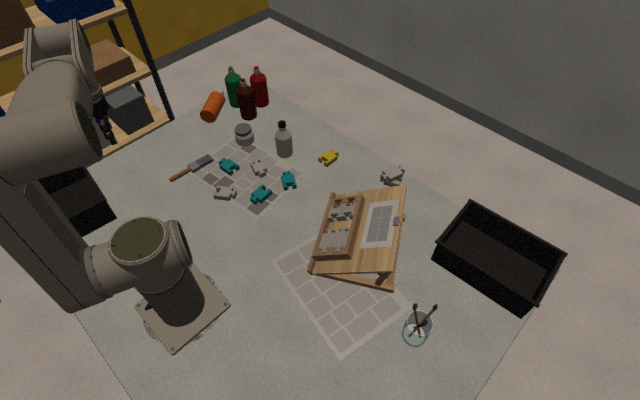

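Scene: white pavers at (362,165) and (386,193), another white piece far off at (319,296); turquoise/yellow ones to ignore. The easel is at (255,230), its low side (with panel) towards the robot.

```bash
python3 - <<'E'
from h import *
np.set_printoptions(precision=4,suppress=True)
a=arm.snapshot("scene");b=arm.snapshot("side");w=arm.snapshot("wrist")
for n,pa,pb in (("p1",(362,165),(224,194)),("p2",(386,193),(258,168)),("p3",(319,296),(393,176)),("turq1",(349,187),(261,194)),("turq2",(358,210),(289,180)),("turq3",(397,173),(229,166)),("yel",(379,251),(329,157))):
    print(n,onz(a,pa,.02)[:2],onz(b,pb,.02)[:2])
# easel board top edge corners z=.17 ; 
print("top edge", onz(a,(317,232),.17),onz(a,(262,250),.17), "side", onz(b,(405,187),.17),onz(b,(393,290),.17))
print("low", onz(b,(343,195),.04),onz(b,(310,270),.04),onz(a,(233,192),.04),onz(a,(190,210),.04))
print("wrist",w["xyz"],R.from_rotvec(w["orientation"]).as_matrix() if np.size(w["orientation"])==3 else w["orientation"],w["mtx"])
g=arm.search_frame(a,"paver_a_mid");print([(d["centre"],d["p"]) for d in g]);g=arm.search_frame(b,"paver_a_mid");print([(d["centre"],d["p"]) for d in g])
E
```

```text
p1 [0.3767 0.2649] [0.3613 0.2591]
p2 [0.5607 0.2697] [0.5396 0.2691]
p3 [ 0.867  -0.1489] [ 0.8815 -0.15  ]
turq1 [0.471 0.157] [0.4593 0.157 ]
turq2 [0.5947 0.1309] [0.5821 0.1317]
turq3 [0.4799 0.3683] [0.4653 0.3626]
yel [0.7926 0.1058] [0.783  0.1047]
top edge [ 0.7461 -0.0987  0.17  ] [ 0.7413 -0.2737  0.17  ] side [ 0.7474 -0.2763  0.17  ] [ 0.4204 -0.4753  0.17  ]
low [ 0.6597 -0.0824  0.04  ] [ 0.3523 -0.2145  0.04  ] [ 0.327  -0.2643  0.04  ] [ 0.3519 -0.4336  0.04  ]
wrist [0.1006 0.5959 0.3744] [[ 0.2814  0.9209  0.2699]
 [ 0.9596 -0.27   -0.0793]
 [-0.0002  0.2813 -0.9596]] [[329.9999   0.     320.9876]
 [  0.     329.9999 202.3689]
 [  0.       0.       1.    ]]
[([360.7, 165.2], 0.73)]
[([222.9, 191.5], 0.63)]
```

Call:
send_rows --increments '[1, 0.28, -0.306, 0.055, 0, 0, 0, 1, 0.28, -0.306, 0.055, 0, 0, 0, 1, 0.28, -0.306, 0.055, 0, 0, 0, 1, 0.28, -0.306, 0.055, 0, 0, 0, 1, 0.28, -0.306, 0.055, 0, 0, 0, 1, 0.28, -0.306, 0.055, 0, 0, 0, 1, 0.28, -0.306, 0.055, 0, 0, 0, 1, 0.28, -0.306, 0.055, 0, 0, 0, 1, 0.28, -0.306, 0.055, 0, 0, 0]'

```text
clock: 3.28
tool_pos: [0.4488, 0.2699, 0.3001]
tcp_rot: [-0.448, -3.109, -0.0]
ft_force: [-0.4, 0.4, -0.2]
gripper_width: 0.0852
finger_force: 0.0
```

```bash
python3 - <<'E'
from h import *
np.set_printoptions(precision=4,suppress=True)
w=arm.snapshot("wrist"); save(w,"w1"); np.save("w1.npy",w,allow_pickle=True)
g=arm.place_of(w,"paver_a_mid");print([(d["centre"],d["p"],onz(w,d["centre"],.013)[:2]) for d in g])
print(w["xyz"],proj(w,[[.367,.262,.02],[.55,.27,.02]]),arm.get_obs()["clock"])
E
```

```text
[([301.0, 100.6], 0.94, array([0.3678, 0.2687]))]
[0.3804 0.2902 0.4293] [[295.0397 101.5496]
 [342.3447 237.4324]] 3.375
```

View pics/w1.png

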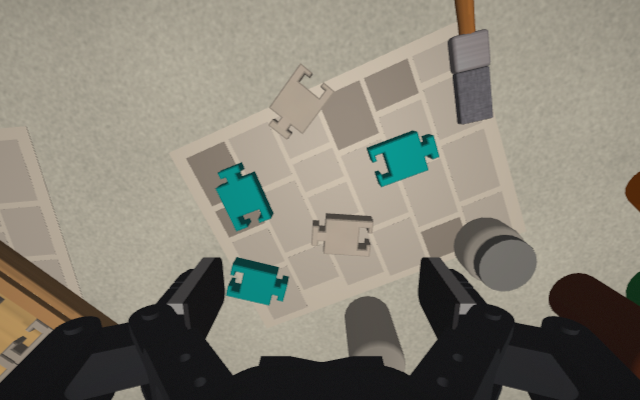

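```bash
python3 - <<'E'
import cv2
im=cv2.imread("pics/w1.png"); c=im[55:270,255:395]; cv2.imwrite("pics/w1c.png",cv2.resize(c,None,fx=2.75,fy=2.75,interpolation=cv2.INTER_CUBIC))
E
```

```text
(no output)
```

View pics/w1c.png

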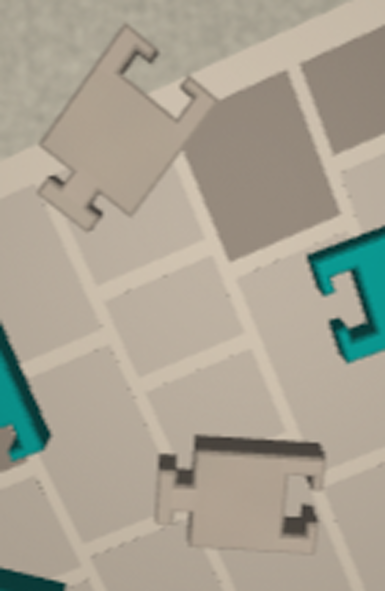

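p1: tab lower-left, socket upper-right; p2: tab left, socket right. Both lie face up; fitting their poses from corners.

```bash
python3 - <<'E'
from h import *
np.set_printoptions(precision=4,suppress=True)
w=np.load("w1.npy",allow_pickle=True).item()
def fit(c,z=.025):
    c=np.array(c)/2.75+[255,55]
    P=np.array([onz(w,p,z)[:2] for p in c])
    print("sides",[round(float(np.linalg.norm(P[i]-P[(i+1)%4])),4) for i in range(4)])
    m=P.mean(0); y=(P[0]+P[1]-P[2]-P[3]); yaw=np.arctan2(y[1],y[0])-np.pi/2
    print("centre",m,"yaw deg(x axis)",np.degrees(yaw)%360)
fit([(40,147),(131,215),(217,100),(125,25)])
fit([(196,452),(191,545),(316,553),(323,458)])
o=arm.get_obs();print(o["q"],R.from_rotvec(o["tcp_rot"]).as_matrix())
E
```

```text
sides [0.048, 0.0604, 0.0483, 0.0612]
centre [0.3674 0.2702] yaw deg(x axis) 215.93294838045256
sides [0.0479, 0.0611, 0.0491, 0.0601]
centre [0.5507 0.2776] yaw deg(x axis) 160.19557376661498
[ 0.4448 -0.0935  1.6159  0.0004  1.6197 -0.8415] [[-0.9598  0.2806 -0.0006]
 [ 0.2806  0.9598  0.0001]
 [ 0.0006 -0.0001 -1.    ]]
```

Call:
send_rows --increments '[1, 0.02, -0.495, 0, 0, 0, -2.3, 1, 0.02, -0.495, 0, 0, 0, -2.3, 1, 0.02, -0.495, 0, 0, 0, -2.3, 1, 0.02, -0.495, 0, 0, 0, -2.3, 1, 0.02, -0.495, 0, 0, 0, -2.3, 1, 0.02, -0.495, 0, 0, 0, -2.3, 1, 0.02, -0.495, 0, 0, 0, -2.3, 1, 0.02, -0.495, 0, 0, 0, -2.3, 1, 0.02, -0.495, 0, 0, 0, -2.3, 1, 0.02, -0.495, 0, 0, 0, -2.3, 1, 0.02, -0.495, 0, 0, 0, -2.3, 1, 0.02, -0.495, 0, 0, 0, -2.3]'

```text
clock: 4.88
tool_pos: [0.4696, -0.224, 0.3001]
tcp_rot: [-3.0, -0.931, 0.0]
ft_force: [0.6, 0.2, 0.7]
gripper_width: 0.0857
finger_force: 0.0
```

```bash
python3 - <<'E'
from h import *
np.set_printoptions(precision=4,suppress=True)
w=arm.snapshot("wrist"); save(w,"w2"); np.save("w2.npy",w,allow_pickle=True)
for n in ("gap_low","gap_high","well_mid","easel"):
    g=arm.place_of(w,n);print(n,[(d["centre"],d["p"]) for d in g])
print(w["xyz"],arm.get_obs())
E
```

```text
gap_low []
gap_high []
well_mid []
easel [([384.4, 119.8], 0.86)]
[ 0.5282 -0.1835  0.4292] {'clock': 5.125, 'q': array([-0.5449, -0.1029,  1.6244,  0.0001,  1.6203,  0.4145]), 'dq': array([-0.005 ,  0.0002, -0.001 , -0.0009, -0.0001,  0.0111]), 'joint_torque': array([  0.072 , -45.2216, -50.6029,   0.0066,   0.0031,   0.1113]), 'tool_pos': array([ 0.4694, -0.2246,  0.3002]), 'tcp_rot': array([-2.9958, -0.9454,  0.    ]), 'ft_force': array([-0.2361,  0.805 ,  0.0184]), 'wrist_torque': array([ 0.0201,  0.0322, -0.015 ]), 'finger_force': 0.0, 'gripper_width': 0.08568496191021562}
```

View pics/w2.png

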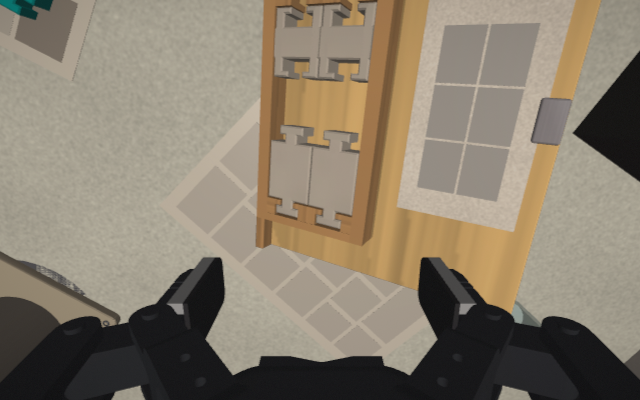

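The well shows at (325,103): glued tabs reach in from the image bottom (−y side), sockets are at the top (+y side). So tabs must point to easel +y.

```bash
python3 - <<'E'
from h import *
from scipy.optimize import least_squares
np.set_printoptions(precision=4,suppress=True)
w=np.load("w2.npy",allow_pickle=True).item()
im=cv2.imread("pics/w2.png")[0:250,240:410]; cv2.imwrite("pics/w2c.png",cv2.resize(im,None,fx=2.4,fy=2.4,interpolation=cv2.INTER_CUBIC)) 
# rough fit, points on the top plane: (x,y) mm from well mid
M=np.array([[-11.6,-16.4],[11.6,-16.4],[39.6,-16.4],[-39.6,-16.4],[52.4,-32.2],[0,-32.2],[0,32.2],[52.4,32.2]])/1000
px=np.array([[311,129],[327,131],[358,136],[282,127],[359,150],[312,144],[319,79],[369,81]])
a=np.radians(28)
def Rm(yaw): return (R.from_euler('z',yaw)*R.from_euler('y',-a)).as_matrix()
def f(p): return (proj(w,p[:3]+np.c_[M,0*M[:,0]]@Rm(p[3]).T)-px).ravel()
r=least_squares(f,[.5,-.2,.1,-1.0]); print(r.x,np.degrees(r.x[3]),r.fun.reshape(-1,2))
E
```

```text
[ 0.5205 -0.1846  0.0837 -1.0389] -59.52724933219708 [[-4.357  -0.2876]
 [-0.5471 -0.1158]
 [-5.9875 -2.3137]
 [ 2.2264 -0.7451]
 [ 3.6058  1.5752]
 [ 3.3891  1.2909]
 [ 0.6853  0.432 ]
 [ 1.0408  0.141 ]]
```

View pics/w2c.png

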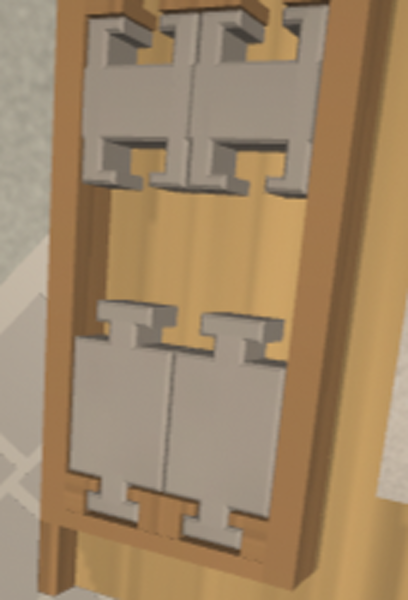

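Call:
send_rows --increments '[1, 0.004, 0.061, -0.13, -0.412, -0.265, -0.08, 1, 0.004, 0.061, -0.13, -0.412, -0.265, -0.08, 1, 0.004, 0.061, -0.13, -0.412, -0.265, -0.08, 1, 0.004, 0.061, -0.13, -0.412, -0.265, -0.08, 1, 0.004, 0.061, -0.13, -0.412, -0.265, -0.08, 1, 0.004, 0.061, -0.13, -0.412, -0.265, -0.08]'

```text
clock: 5.88
tool_pos: [0.475, -0.1657, 0.1733]
tcp_rot: [2.572, 0.688, 0.18]
ft_force: [-0.1, 0.3, -0.6]
gripper_width: 0.0858
finger_force: 0.0
```

```bash
python3 - <<'E'
from h import *
np.set_printoptions(precision=4,suppress=True)
w=arm.snapshot("wrist"); save(w,"w3",(180,0,480,290),2); np.save("w3.npy",w,allow_pickle=True)
for n in ("gap_low","gap_high","well_mid"):
    g=arm.place_of(w,n);print(n,[(d["centre"],d["p"]) for d in g])
print(w["xyz"]);o=arm.get_obs();print(o["clock"],o["q"],o["tool_pos"],R.from_rotvec(o["tcp_rot"]).as_matrix())
E
```

```text
gap_low []
gap_high []
well_mid []
[ 0.5056 -0.0776  0.2876]
6.075 [-0.1899 -0.389   2.1757 -0.4185  1.0556  1.0115] [ 0.4737 -0.1653  0.1714] [[ 0.866   0.4394  0.2385]
 [ 0.5    -0.765  -0.406 ]
 [ 0.0041  0.4709 -0.8822]]
```

View pics/w3.png

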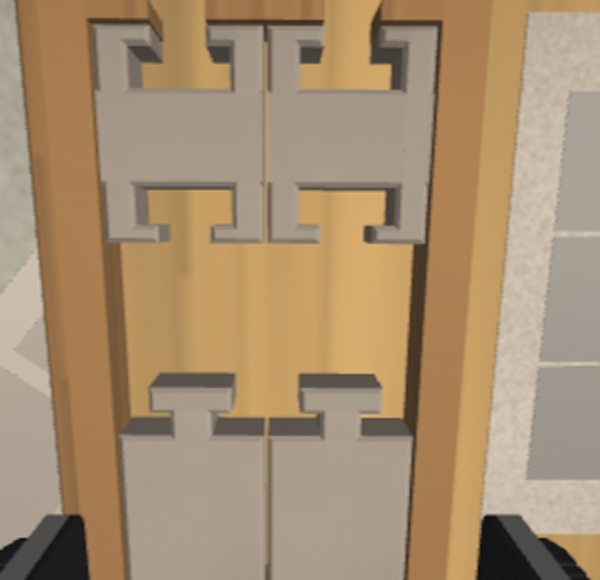

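```bash
cat > fit3.py <<'E'
from h import *
from scipy.optimize import least_squares
np.set_printoptions(precision=4,suppress=True)
w=np.load("w3.npy",allow_pickle=True).item()
M=np.array([[-50.6,32.2],[50.6,32.2],[0,32.2],[-50.6,-32.2],[50.6,-32.2],[0,-32.2],[-39.6,-15.2],[-11.6,-15.2],[11.6,-15.2],[39.6,-15.2]])/1000
px=np.array([[108,241],[425,241],[266,241],[122,436],[410,436],[268,436],[151,388],[234,388],[300,388],[381,388]])/2+[180,0]
P3=np.c_[M,0*M[:,0]-.002]
def Rm(yaw,t=28): return (R.from_euler('z',yaw)*R.from_euler('y',-np.radians(t))).as_matrix()
if __name__=="__main__":
  for ft in (0,1):
    def f(p): return (proj(w,p[:3]+P3@Rm(p[3],p[4] if ft else 28).T)-px).ravel()
    r=least_squares(f,[.5,-.2,.1,-1.0]+[28]*ft); print(r.x,np.degrees(r.x[3]),r.fun.reshape(-1,2).T)
  n=Rm(r.x[3])[:,2]
E
python3 fit3.py
```

```text
[ 0.519  -0.1818  0.096  -1.0521] -60.278563386780675 [[-0.2742 -0.2736  0.0516 -0.7688  1.5396 -0.5502 -0.628  -0.7708  0.4654
   1.2474]
 [ 0.9319  1.2831  1.1077 -0.6879 -0.5324 -0.6101 -0.5121 -0.4562 -0.41
  -0.3543]]
[ 0.519  -0.1818  0.096  -1.0533 27.487 ] -60.3515611988444 [[-0.2847 -0.2961  0.2049 -0.8849  1.4377 -0.5145 -0.6584 -0.7147  0.5231
   1.2229]
 [ 0.8684  1.3509  1.1104 -0.5584 -0.6603 -0.6095 -0.4489 -0.4392 -0.4312
  -0.4216]]
```

Fit residuals are <1 mm: well mid (top plane) at (0.519, −0.182, 0.096), yaw −60.3°. Plan: take p1 with tool x at 126°, place in the low gap with tool x = −easel y (tab to +y), then p2.

```bash
cat >> h.py <<'E'
W=np.array([.519,-.1818,.096]); YAW=-1.0521
E_=(R.from_euler('z',YAW)*R.from_euler('y',-np.radians(28))).as_matrix()
def down(deg): # tool x at deg, pointing down
    a=np.radians(deg); return np.array([[np.cos(a),np.sin(a),0],[np.sin(a),-np.cos(a),0],[0,0,-1]])
RE=np.c_[-E_[:,1],-E_[:,0],-E_[:,2]] # tool at easel, tool x=-y
def inc(p,Rt):
    o=arm.get_obs(); c=R.from_rotvec(o["tcp_rot"])
    print("shift",np.round(np.array(p)-o["tool_pos"],4),"turn",np.round((R.from_matrix(Rt)*c.inv()).as_rotvec(),3),"t",o["clock"])
E
python3 - <<'E'
from h import *
print(np.linalg.det(RE)); inc([.3674,.2702,.12],down(126))
E
```

```text
0.9999999999999999
shift [-0.1063  0.4355 -0.0514] turn [0.11  0.54  1.639] t 6.075
```

Call:
send_rows --increments '[1, -0.03, 0.05, 0.02, 0.02, 0.1, 0.3, 1, -0.106, 0.4355, -0.03, 0.11, 0.54, 1.639, 1, -0.106, 0.4355, -0.03, 0.11, 0.54, 1.639, 1, -0.106, 0.4355, -0.03, 0.11, 0.54, 1.639, 1, -0.106, 0.4355, -0.03, 0.11, 0.54, 1.639, 1, -0.106, 0.4355, -0.03, 0.11, 0.54, 1.639, 1, -0.106, 0.4355, -0.05, 0.11, 0.54, 1.639, 1, -0.106, 0.4355, -0.051, 0.11, 0.54, 1.639, 1, -0.106, 0.4355, -0.051, 0.11, 0.54, 1.639, 1, -0.106, 0.4355, -0.051, 0.11, 0.54, 1.639, 1, -0.106, 0.4355, -0.051, 0.11, 0.54, 1.639, 1, -0.106, 0.4355, -0.051, 0.11, 0.54, 1.639]'

```text
clock: 7.58
tool_pos: [0.3674, 0.271, 0.1194]
tcp_rot: [1.426, 2.798, -0.0]
ft_force: [0.4, 0.3, 0.3]
gripper_width: 0.0855
finger_force: 0.0
```

```bash
python3 - <<'E'
from h import *
inc([.3674,.2702,.026],down(126)); print(arm.get_obs()["q"])
w=arm.snapshot("wrist")
g=arm.place_of(w,"paver_a_mid");print([(d["centre"],d["p"],onz(w,d["centre"],.013)[:2]) for d in g])
save(w,"w4",(160,0,480,300),2)
E
```

```text
shift [ 0.     -0.0008 -0.0934] turn [0.    0.001 0.   ] t 7.575
[ 5.23764519e-01 -1.67015886e-01  2.01732159e+00 -6.64023886e-04
  1.29101262e+00 -1.04191774e-01]
[([319.1, 202.3], 0.95, array([0.36485301, 0.27229268]))]
```

View pics/w4.png

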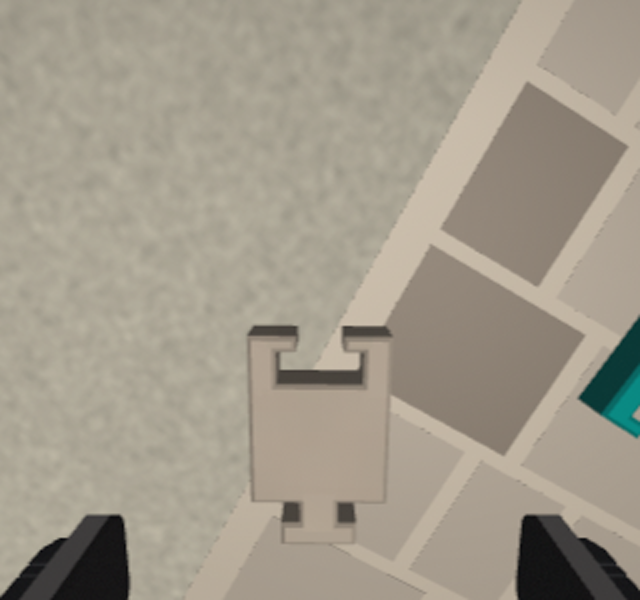

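The paver is square to the fingers: socket edge at row 335, tab-side edge at row 501 in the double-size crop. Correcting its centre.

```bash
python3 - <<'E'
from h import *
w=arm.snapshot("wrist")
P=np.array([onz(w,np.array(c)/2+[160,0],.024)[:2] for c in ((248,335),(392,335),(386,501),(251,501))])
print(P.mean(0),[np.linalg.norm(P[i]-P[(i+1)%4]) for i in range(4)]); y=P[2]+P[3]-P[0]-P[1]; a=np.degrees(np.arctan2(y[1],y[0]))
print(a+180); inc([*P.mean(0),.026],down(a+180))
E
```

```text
[0.36670812 0.27027632] [np.float64(0.049503486443249395), np.float64(0.06214628553257862), np.float64(0.04999233431227477), np.float64(0.06214312876034242)]
125.50060742300782
shift [-0.0004 -0.0009 -0.0934] turn [ 0.     0.001 -0.009] t 7.725
```

Call:
send_rows --increments '[1, 0, -0.001, -0.05, 0, 0, -0.009, 1, 0, -0.001, -0.0935, 0, 0, -0.009, 1, 0, -0.001, -0.0935, 0, 0, -0.009, 1, 0, -0.001, -0.0935, 0, 0, -0.009, -1, 0, -0.001, -0.0935, 0, 0, -0.009, -1, 0, -0.001, -0.0935, 0, 0, -0.009, -1, 0, -0.001, -0.0935, 0, 0, -0.009, -1, 0, -0.001, -0.0935, 0, 0, -0.009, -1, 0, -0.001, -0.0935, 0, 0, -0.009, -1, 0, -0.001, -0.0935, 0, 0, -0.009]' --force 45

```text
clock: 8.98
tool_pos: [0.3684, 0.2709, 0.0276]
tcp_rot: [1.436, 2.792, 0.003]
ft_force: [-2.3, -0.9, 7.5]
gripper_width: 0.0486
finger_force: 46.0
```

```bash
python3 - <<'E'
from h import *
L=W-.0256*E_[:,0]; print("low",L,"n",E_[:,2])
inc(L+.0396*E_[:,2],RE); inc(L+.09*E_[:,2],RE)
E
```

```text
low [ 0.50779437 -0.16216966  0.08398153] n [-0.23273976  0.40772019  0.88294759]
shift [ 0.1302 -0.417   0.0913] turn [-0.525  0.116  1.437] t 8.975
shift [ 0.1184 -0.3964  0.1358] turn [-0.525  0.116  1.437] t 8.975
```

Call:
send_rows --increments '[-1, 0, 0, 0.06, 0, 0, 0, -1, 0, -0.03, 0.12, -0.05, 0.01, 0.14, -1, 0.118, -0.396, 0.15, -0.525, 0.116, 1.437, -1, 0.118, -0.396, 0.15, -0.525, 0.116, 1.437, -1, 0.118, -0.396, 0.15, -0.525, 0.116, 1.437, -1, 0.118, -0.396, 0.15, -0.525, 0.116, 1.437, -1, 0.118, -0.396, 0.15, -0.525, 0.116, 1.437, -1, 0.118, -0.396, 0.15, -0.525, 0.116, 1.437, -1, 0.118, -0.396, 0.136, -0.525, 0.116, 1.437, -1, 0.118, -0.396, 0.136, -0.525, 0.116, 1.437, -1, 0.118, -0.396, 0.136, -0.525, 0.116, 1.437, -1, 0.118, -0.396, 0.136, -0.525, 0.116, 1.437]'

```text
clock: 10.48
tool_pos: [0.4855, -0.1257, 0.1625]
tcp_rot: [-0.749, 2.834, -0.711]
ft_force: [-0.2, -0.6, -0.7]
gripper_width: 0.0488
finger_force: 48.3
```

```bash
python3 - <<'E'
from h import *
L=W-.0256*E_[:,0]
inc(L+.0396*E_[:,2],RE); o=arm.get_obs(); print(o["q"],o["gripper_width"],o["ft_force"])
E
```

```text
shift [ 0.0131 -0.0204 -0.0436] turn [0.002 0.002 0.001] t 10.475
[-0.08229574 -0.33434051  2.15207262 -0.45799816  1.07629473 -2.00037121] 0.048766744274642344 [-0.21904607 -0.61533569 -0.70013759]
```

Call:
send_rows --increments '[-1, 0.013, -0.0205, -0.0435, 0.002, 0.002, 0.001, -1, 0.013, -0.0205, -0.0435, 0.002, 0.002, 0.001, -1, 0.013, -0.0205, -0.0435, 0.002, 0.002, 0.001, -1, 0.013, -0.0205, -0.0435, 0.002, 0.002, 0.001]'

```text
clock: 10.98
tool_pos: [0.4992, -0.1461, 0.1201]
tcp_rot: [-0.753, 2.833, -0.708]
ft_force: [-0.4, 1.0, -1.7]
gripper_width: 0.0483
finger_force: 48.2
```

```bash
python3 - <<'E'
from h import *
L=W-.0256*E_[:,0]
w=arm.snapshot("wrist"); np.save("w5.npy",w,allow_pickle=True); save(w,"w5",(170,20,470,310),2)
inc(L+.0396*E_[:,2],RE); o=arm.get_obs(); print(o["q"],o["gripper_width"],o["ft_force"])
E
```

```text
shift [-0.0006  0.     -0.0011] turn [ 0.001  0.002 -0.001] t 11.025
[-0.13001588 -0.23250994  2.15350955 -0.47352095  0.96282814 -1.99720707] 0.048722333259393444 [ 0.47092118 -0.2383823  -1.28383224]
```

View pics/w5.png

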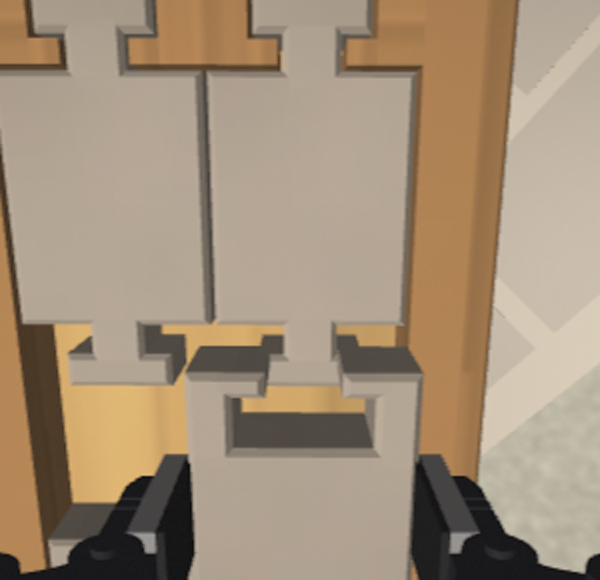

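The held paver's socket edge shows at row 375, the glued edge at row 323, tab neck and socket roughly in line. Working out the relative offset.

```bash
python3 - <<'E'
from h import *
np.set_printoptions(precision=2,suppress=True)
w=np.load("w5.npy",allow_pickle=True).item()
o=arm.get_obs(); L=W-.0256*E_[:,0]
tz=(o["tool_pos"]-L)@E_; print("tcp in low frame mm",tz*1e3)
h=tz[2]-.0016
def loc(px,z): # in low-place frame
    q=onplane(w,np.array(px)/2+[170,20],L+z*E_[:,2],E_[:,2]); return (q-L)@E_*1e3
print("glued",[loc(p,-.002)[:2] for p in ((216,323),(404,323))],"nominal (25,-32.2),(-25,-32.2)")
print("neck",[loc(p,-.002)[:2] for p in ((287,345),(335,345))], "far edge",[loc(p,-.002)[:2] for p in ((208,73),(416,73))],"nominal y -94.2ish")
print("held",[loc(p,h-.002)[:2] for p in ((187,375),(421,375))],"nominal (25,-31),(-25,-31)", "sock",[loc(p,h-.002)[:2] for p in ((226,455),(379,455))])
E
```

```text
tcp in low frame mm [ 0.84  0.52 40.45]
glued [array([ 23.98, -32.01]), array([-26.01, -32.09])] nominal (25,-32.2),(-25,-32.2)
neck [array([  5.13, -26.  ]), array([ -7.76, -26.02])] far edge [array([ 23.7 , -93.35]), array([-26.15, -93.39])] nominal y -94.2ish
held [array([ 25.23, -29.63]), array([-24.02, -29.72])] nominal (25,-31),(-25,-31) sock [array([ 17.59, -11.35]), array([-15.81, -11.42])]
```

```bash
python3 - <<'E'
from h import *
L=W-.0256*E_[:,0]
for z in (.0404,.024,.018,.014): inc(L+E_@[-.00076,-.00063,z],RE)
E
```

```text
shift [-0.0017  0.0006 -0.0008] turn [ 0.001  0.002 -0.001] t 11.025
shift [ 0.0021 -0.0061 -0.0153] turn [ 0.001  0.002 -0.001] t 11.025
shift [ 0.0035 -0.0085 -0.0206] turn [ 0.001  0.002 -0.001] t 11.025
shift [ 0.0045 -0.0101 -0.0241] turn [ 0.001  0.002 -0.001] t 11.025
```

Call:
send_rows --increments '[-1, -0.0017, 0.0006, -0.0008, 0.001, 0.002, -0.001, -1, -0.0017, 0.0006, -0.0008, 0.001, 0.002, -0.001, -1, 0.001, -0.004, -0.011, 0.001, 0.002, -0.001, -1, 0.0021, -0.0061, -0.0153, 0.001, 0.002, -0.001, -1, 0.0021, -0.0061, -0.0153, 0.001, 0.002, -0.001, -1, 0.0021, -0.0061, -0.0153, 0.001, 0.002, -0.001]'

```text
clock: 11.78
tool_pos: [0.5011, -0.1523, 0.1029]
tcp_rot: [-0.754, 2.836, -0.705]
ft_force: [5.7, 0.4, -3.3]
gripper_width: 0.0485
finger_force: 48.0
```

```bash
cat > st.py <<'E'
from h import *
import sys
np.set_printoptions(precision=2,suppress=True)
C=W+float(sys.argv[1])*E_[:,0]
o=arm.get_obs(); print("tcp mm",(o["tool_pos"]-C)@E_*1e3,"F easel",o["ft_force"]@E_,"T",o["wrist_torque"]@E_,"w",o["gripper_width"]*1e3)
if len(sys.argv)>2: inc(C+E_@[float(v)/1000 for v in sys.argv[2:5]],RE)
E
python3 st.py -.0256 -.76 -.63 16
```

```text
tcp mm [-1.6  -0.91 22.27] F easel [ 0.67  5.1  -4.07] T [0.96 0.18 0.04] w 48.4788607958323
shift [ 0.   -0.   -0.01] turn [-0. -0. -0.] t 11.775
```

Call:
send_rows --increments '[-1, 0.001, -0.001, -0.004, 0, 0, 0, -1, 0.001, -0.001, -0.008, 0, 0, 0, -1, 0.001, -0.001, -0.009, 0, 0, 0, -1, 0.001, -0.001, -0.009, 0, 0, 0]'

```text
clock: 12.28
tool_pos: [0.5029, -0.1548, 0.0958]
tcp_rot: [-0.753, 2.834, -0.711]
ft_force: [4.8, -6.1, 4.7]
gripper_width: 0.0487
finger_force: 48.4
```

```bash
python3 st.py -.0256 -.76 -.63 12
```

```text
tcp mm [-2.2  -0.57 14.59] F easel [9.02 1.19 0.57] T [ 0.22 -1.37  0.13] w 48.66837925078774
shift [ 0. -0. -0.] turn [ 0.  0. -0.] t 12.275
```

Call:
send_rows --increments '[-1, 0.0005, -0.0008, 0.0005, 0, 0, 0, 1, 0.0005, -0.0008, 0.0005, 0, 0, 0, 1, 0.0005, -0.0008, 0.0005, 0, 0, 0, 1, -0.0025, 0.004, 0.011, 0, 0, 0, 1, -0.0065, 0.011, 0.026, 0, 0, 0, 1, -0.012, 0.02, 0.044, 0, 0, 0, 1, -0.012, 0.02, 0.044, 0, 0, 0]'

```text
clock: 13.15
tool_pos: [0.4902, -0.1329, 0.14]
tcp_rot: [-0.753, 2.835, -0.707]
ft_force: [-0.4, 0.4, 0.4]
gripper_width: 0.0853
finger_force: 0.0
```

```bash
python3 st.py -.0256 -.76 -.63 30; python3 - <<'E'
from h import *
w=arm.snapshot("wrist"); np.save("w6.npy",w,allow_pickle=True); save(w,"w6",(170,20,470,310),2)
E
```

```text
tcp mm [-3.85 -0.78 65.49] F easel [-0.3  -0.18  0.56] T [-0.01  0.21  0.02] w 85.28302257287632
shift [ 0.01 -0.02 -0.03] turn [-0.  0. -0.] t 13.15
```

View pics/w6.png

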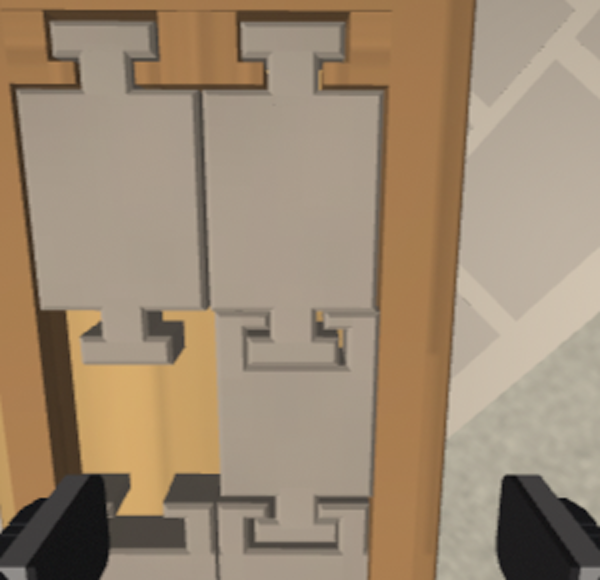

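p1 dropped in: its body sits level with the glued pavers, tab and socket interlocked at (295,340) and (295,520). Now p2.

```bash
python3 - <<'E'
from h import *
inc([.5507,.2776,.12],down(70.2)); inc([.53,.05,.2],down(140))
E
```

```text
shift [ 0.061   0.4107 -0.0188] turn [ 0.482 -0.406 -2.376] t 13.2
shift [0.0403 0.1831 0.0612] turn [ 0.517 -0.047 -1.192] t 13.2
```

Call:
send_rows --increments '[1, 0.01, 0.02, 0.04, 0.09, -0.01, -0.2, 1, 0.04, 0.183, 0.061, 0.517, -0.047, -1.192, 1, 0.04, 0.183, 0.061, 0.517, -0.047, -1.192, 1, 0.04, 0.183, 0.061, 0.517, -0.047, -1.192, 1, 0.04, 0.183, 0.061, 0.517, -0.047, -1.192, 1, 0.061, 0.411, -0.019, 0.482, -0.406, -2.376, 1, 0.061, 0.411, -0.019, 0.482, -0.406, -2.376, 1, 0.061, 0.411, -0.019, 0.482, -0.406, -2.376, 1, 0.061, 0.411, -0.019, 0.482, -0.406, -2.376, 1, 0.061, 0.411, -0.019, 0.482, -0.406, -2.376, 1, 0.061, 0.411, -0.019, 0.482, -0.406, -2.376, 1, 0.061, 0.411, -0.019, 0.482, -0.406, -2.376]'

```text
clock: 14.7
tool_pos: [0.5498, 0.2772, 0.1172]
tcp_rot: [2.328, 2.101, -0.038]
ft_force: [0.7, -0.0, 0.5]
gripper_width: 0.0853
finger_force: 0.0
```

Call:
send_rows --increments '[1, 0, 0, 0, 0, 0, 0]'

```text
clock: 14.82
tool_pos: [0.5498, 0.2769, 0.1177]
tcp_rot: [2.321, 2.108, -0.038]
ft_force: [0.0, -0.1, 0.0]
gripper_width: 0.0855
finger_force: 0.0
```

```bash
python3 - <<'E'
from h import *
print(arm.get_obs()["q"]);inc([.5507,.2776,.12],down(70.2))
E
```

```text
[ 0.39109333  0.28320579  1.55208561 -0.01409106  1.32729791  0.49060426]
shift [0.0009 0.0007 0.0023] turn [ 0.019 -0.017 -0.25 ] t 14.825
```

Call:
send_rows --increments '[1, 0.001, 0.0007, 0.002, 0.019, -0.017, -0.25, 1, 0.001, 0.0007, 0.002, 0.019, -0.017, -0.25, 1, 0.001, 0.0007, 0.002, 0.019, -0.017, -0.25]'

```text
clock: 15.2
tool_pos: [0.551, 0.278, 0.1204]
tcp_rot: [2.567, 1.81, 0.002]
ft_force: [-0.5, -1.4, -0.7]
gripper_width: 0.0852
finger_force: 0.0
```

```bash
cat > p2.py <<'E'
from h import *
from scipy.optimize import minimize
w=arm.snapshot("wrist"); np.save("w7.npy",w,allow_pickle=True)
g=arm.place_of(w,"paver_a_mid");print([(d["centre"],d["p"],onz(w,d["centre"],.013)[:2]) for d in g])
im=cv2.GaussianBlur(w["color"].astype(np.float32).mean(2),(0,0),1.0)
G=np.hypot(cv2.Sobel(im,-1,1,0),cv2.Sobel(im,-1,0,1))
out=np.array([[-25,-31],[-8.2,-31],[-8.2,-23],[-15.2,-23],[-15.2,-14],[15.2,-14],[15.2,-23],[8.2,-23],[8.2,-31],[25,-31],[25,31],[7,31],[7,39],[14,39],[14,48],[-14,48],[-14,39],[-7,39],[-7,31],[-25,31],[-25,-31]])/1000
S=np.vstack([np.linspace(a,b,max(3,int(np.linalg.norm(a-b)*1000)),endpoint=False) for a,b in zip(out[:-1],out[1:])])
def sc(p):
    c,s=np.cos(p[2]),np.sin(p[2]); P=S@np.array([[c,s],[-s,c]])+p[:2]
    u=proj(w,np.c_[P,np.full(len(P),.0245)]).astype(np.float32)
    return -cv2.remap(G,u[:,0][None],u[:,1][None],cv2.INTER_LINEAR).mean()
c0=np.array([.5507,.2776,np.radians(160.2)])
best=min(((sc(c0+[i*.001,j*.001,k*.0175]),i,j,k) for i in range(-8,9) for j in range(-8,9) for k in range(-4,5)))
r=minimize(sc,c0+np.array(best[1:])*[.001,.001,.0175],method="Nelder-Mead",options=dict(initial_simplex=None,xatol=1e-5))
print(best,r.x,np.degrees(r.x[2]),r.fun,"mean G",G.mean())
rt=down(np.degrees(r.x[2])-90); inc([*r.x[:2],.026],rt)
o=arm.get_obs(); print("offset along tool x/y mm",(r.x[:2]-o["tool_pos"][:2])@rt[:2,:2]*1e3)
E
python3 p2.py
```

```text
[]
(np.float32(-81.583), -1, -1, -1) [0.54949805 0.27681415 2.78618402] 159.6365853729222 -83.32206726074219 mean G 17.037333
shift [-0.0016 -0.0013 -0.0946] turn [-0.     0.001 -0.013] t 15.3
offset along tool x/y mm [-1.76742269 -1.05067121]
```

Call:
send_rows --increments '[1, -0.0015, -0.0015, -0.05, 0, 0, -0.012, 1, -0.0015, -0.0015, -0.0945, 0, 0, -0.012, 1, -0.0015, -0.0015, -0.0945, 0, 0, -0.012, 1, -0.0015, -0.0015, -0.0945, 0, 0, -0.012, -1, -0.0015, -0.0015, -0.0945, 0, 0, -0.012, -1, -0.0015, -0.0015, -0.0945, 0, 0, -0.012, -1, -0.0015, -0.0015, -0.0945, 0, 0, -0.012, -1, -0.0015, -0.0015, -0.0945, 0, 0, -0.012, -1, -0.0015, -0.0015, -0.0945, 0, 0, -0.012, -1, -0.0015, -0.0015, -0.0945, 0, 0, -0.012]' --force 45

```text
clock: 16.55
tool_pos: [0.5512, 0.2774, 0.0288]
tcp_rot: [2.58, 1.789, 0.008]
ft_force: [-0.7, -0.2, 6.7]
gripper_width: 0.0485
finger_force: 46.5
```

```bash
python3 - <<'E'
from h import *
o=arm.get_obs(); rt=down(69.64); print("off",(np.array([.5495,.2768])-o["tool_pos"][:2])@rt[:2,:2]*1e3,o["tool_pos"])
H=W+.0256*E_[:,0]
inc([.53,.05,.22],down(140)); inc(H+E_@[-.0009,-.0006,.09],RE)
E
```

```text
off [-1.14191495 -1.3665624 ] [0.55117848 0.27739512 0.02876358]
shift [-0.0212 -0.2274  0.1912] turn [-0.005  0.003  1.231] t 16.55
shift [-0.0428 -0.4417  0.1583] turn [-0.489  0.41   2.386] t 16.55
```

Call:
send_rows --increments '[-1, 0, 0, 0.06, 0, 0, 0, -1, 0, -0.03, 0.12, 0, 0, 0.18, -1, -0.021, -0.227, 0.191, -0.005, 0.003, 1.231, -1, -0.021, -0.227, 0.191, -0.005, 0.003, 1.231, -1, -0.021, -0.227, 0.191, -0.005, 0.003, 1.231, -1, -0.021, -0.227, 0.191, -0.005, 0.003, 1.231, -1, -0.021, -0.227, 0.191, -0.005, 0.003, 1.231, -1, -0.043, -0.442, 0.17, -0.489, 0.41, 2.386, -1, -0.043, -0.442, 0.17, -0.489, 0.41, 2.386, -1, -0.043, -0.442, 0.17, -0.489, 0.41, 2.386, -1, -0.043, -0.442, 0.158, -0.489, 0.41, 2.386, -1, -0.043, -0.442, 0.158, -0.489, 0.41, 2.386]'

```text
clock: 18.05
tool_pos: [0.5056, -0.1673, 0.1838]
tcp_rot: [-0.074, 3.013, -0.5]
ft_force: [0.6, 0.6, -1.6]
gripper_width: 0.0478
finger_force: 47.8
```

```bash
python3 st.py .0256 -.9 -2.1 41
```

```text
tcp mm [-1.42 -4.46 86.53] F easel [-0.97  0.83 -1.28] T [0.1  0.27 0.  ] w 47.79860368640675
shift [ 0.01 -0.02 -0.04] turn [-0.17  0.03  0.45] t 18.05
```

Finish the turn first, then the hover.

Call:
send_rows --increments '[-1, 0, 0, 0, -0.17, 0.03, 0.45, -1, 0, 0, 0, -0.17, 0.03, 0.45, -1, 0, 0, 0, -0.17, 0.03, 0.45, -1, 0, 0, 0, -0.17, 0.03, 0.45]'

```text
clock: 18.55
tool_pos: [0.5063, -0.1649, 0.1847]
tcp_rot: [-0.748, 2.837, -0.697]
ft_force: [-0.3, -0.5, -0.9]
gripper_width: 0.0485
finger_force: 47.8
```

```bash
sed -i 's/np.set_printoptions(precision=2/np.set_printoptions(precision=4/' st.py; python3 st.py .0256 -.9 -2.1 41
```

```text
tcp mm [-2.4736 -2.6708 88.1918] F easel [-0.1984 -0.5424 -0.8938] T [-0.0487  0.3307 -0.0092] w 48.46408914192795
shift [ 0.0122 -0.0202 -0.0409] turn [-0.007  0.     0.002] t 18.55
```

Call:
send_rows --increments '[-1, 0.0122, -0.0202, -0.041, -0.007, 0, 0.002, -1, 0.0122, -0.0202, -0.041, -0.007, 0, 0.002, -1, 0.0122, -0.0202, -0.041, -0.007, 0, 0.002, -1, 0.0122, -0.0202, -0.041, -0.007, 0, 0.002]'

```text
clock: 19.05
tool_pos: [0.5199, -0.1854, 0.1454]
tcp_rot: [-0.751, 2.833, -0.708]
ft_force: [1.1, -0.1, -1.5]
gripper_width: 0.0483
finger_force: 47.8
```

```bash
python3 st.py .0256 -.9 -2.1 40; cat > rel.py <<'E'
from h import *
import sys
np.set_printoptions(precision=2,suppress=True)
def dens(pl): 
    pl=np.array(pl,float)/1000
    return np.vstack([np.linspace(a,b,max(3,int(np.linalg.norm(a-b)*2000))) for a,b in zip(pl[:-1],pl[1:])])
held=[dens(x) for x in ([[-25,-22],[-25,-31],[-8.2,-31],[-8.2,-23],[-15.2,-23],[-15.2,-14],[15.2,-14],[15.2,-23],[8.2,-23],[8.2,-31],[25,-31],[25,-22]],)]
glu=[dens(x) for x in ([[-25,-50],[-25,-32.2],[-7,-32.2]],[[7,-32.2],[25,-32.2],[25,-50]],[[-7,-32.2],[-7,-28]],[[7,-32.2],[7,-28]],[[-25,-94],[-7,-94.2]],[[7,-94.2],[25,-94]])]
def run(w,C,h):
    im=cv2.GaussianBlur(w["color"].astype(np.float32).mean(2),(0,0),0.8)
    G=np.hypot(cv2.Sobel(im,-1,1,0),cv2.Sobel(im,-1,0,1))
    def best(segs,z):
        S=np.vstack(segs); r=[]
        for i in np.arange(-5,5.01,.25):
            for j in np.arange(-5,5.01,.25):
                P=np.c_[S+np.array([i,j])/1000,np.full(len(S),z)]@E_.T+C
                u=proj(w,P).astype(np.float32)
                r.append((cv2.remap(G,u[:,0][None],u[:,1][None],cv2.INTER_LINEAR).mean(),i,j))
        return max(r)
    a=best(held,h-.0018);b=best(glu,-.0018); print("held",np.array(a),"glued",np.array(b),"held-glued mm",a[1]-b[1],a[2]-b[2])
w5=np.load("w5.npy",allow_pickle=True).item(); run(w5,W-.0256*E_[:,0],.03885)
w=arm.snapshot("wrist"); np.save("w8.npy",w,allow_pickle=True); C=W+.0256*E_[:,0]
tz=(arm.get_obs()["tool_pos"]-C)@E_; run(w,C,tz[2]-.002)
E
python3 rel.py
```

```text
tcp mm [ 0.7453 -1.0088 41.9135] F easel [-0.1348  0.9368 -1.6719] T [-0.0683  0.355  -0.0009] w 48.288735900458505
shift [-0.0012 -0.0001 -0.0025] turn [0.001 0.002 0.   ] t 19.05
held [109.28   2.25   0.75] glued [114.59  -0.75  -1.25] held-glued mm 3.0 2.0
held [121.    0.5   0. ] glued [120.08   0.5    0.25] held-glued mm 0.0 -0.25
```

```bash
cat > prof.py <<'E'
from h import *
np.set_printoptions(precision=1,suppress=True,linewidth=200)
def prof(w,C,z,a,b,axis,rng=np.arange(-4,4.01,.5)):
    im=w["color"].astype(np.float32).mean(2); out=[]
    S=np.linspace(a,b,30)
    for d in rng:
        T=S.copy(); T[:,axis]+=d
        u=proj(w,np.c_[T/1000,np.full(30,z)]@E_.T+C).astype(np.float32)
        out.append(cv2.remap(im,u[:,0][None],u[:,1][None],cv2.INTER_LINEAR).mean())
    return np.array(out)
A=np.array
for nm,C,h in (("w5",W-.0256*E_[:,0],.03885),("w8",W+.0256*E_[:,0],.0399)):
    w=np.load(nm+".npy",allow_pickle=True).item(); print(nm)
    for t,a,b,ax,z in (("edge x=-25",A([-25,-60.]),A([-25,-36.]),0,-.0018),("edge x=+25",A([25,-60.]),A([25,-36.]),0,-.0018),("edge y=-32.2",A([12,-32.2]),A([22,-32.2]),1,-.0018),("edge y' ",A([-22,-32.2]),A([-12,-32.2]),1,-.0018),("neck-7",A([-7,-31.]),A([-7,-28.5]),0,-.0018),("neck7",A([7,-31.]),A([7,-28.5]),0,-.0018),
      ("held sock-15.2",A([-15.2,-21.]),A([-15.2,-16.]),0,h-.0018),("held sock15.2",A([15.2,-21.]),A([15.2,-16.]),0,h-.0018),("held y-31",A([12,-31.]),A([22,-31.]),1,h-.0018),("held y-31'",A([-22,-31.]),A([-12,-31.]),1,h-.0018)):
        print("%-15s"%t,prof(w,C,z,a,b,ax).astype(int))
E
python3 prof.py
```

```text
w5
edge x=-25      [131 131 129 117  98  91  97 102 117 145 163 165 165 165 165 165 165]
edge x=+25      [166 166 166 167 169 169 145  97  78  92 102 106 129 156 165 165 165]
edge y=-32.2    [165 165 165 165 165 165 160 151 148 157 163 163 163 163 162 162 161]
edge y'         [165 165 165 165 165 165 161 152 146 147 149 149 149 148 145 140 138]
neck-7          [127 127 126 126 126 125 117 107 105 130 156 165 165 165 165 165 165]
neck7           [166 166 166 168 170 170 162 147 139 139 139 140 140 140 140 139 138]
held sock-15.2  [164 164 164 164 164 164 168 171 171 160 131 116 104  88  77  73  73]
held sock15.2   [ 73  73  73  73  73  73  73  73  72  74  91 102 103 127 160 165 165]
held y-31       [ 74  74  74  74  74  74  74  74  76 100 124 127 128 140 162 162 162]
held y-31'      [ 79  78  76  74  74  74  74  74  75  91 127 128 129 141 159 163 163]
w8
edge x=-25      [167 169 170 161 139 120 112 105 116 145 162 164 164 164 164 164 164]
edge x=+25      [165 165 165 166 168 167 142  88  61  90 121 131 132 132 132 132 132]
edge y=-32.2    [164 164 164 164 164 163 155 147 149 159 167 167 166 166 165 164 164]
edge y'         [164 164 164 164 164 163 159 149 147 155 161 161 161 160 153 148 148]
neck-7          [131 131 131 131 131 131 124 112 109 132 156 164 164 164 164 164 164]
neck7           [165 165 165 167 169 168 161 148 138 138 137 137 137 137 137 136 136]
held sock-15.2  [163 163 163 163 163 164 167 169 169 155 126 110  96  81  74  73  73]
held sock15.2   [ 72  72  72  72  72  73  73  72  72  80  97 102 111 144 163 163 163]
held y-31       [ 73  73  73  73  73  73  73  76 100 126 126 127 142 161 161 161 161]
held y-31'      [ 78  76  74  74  74  74  73  74  85 127 127 127 137 156 162 162 162]
```

```bash
python3 st.py .0256 -.75 -1.6 24 | tail -1; python3 st.py .0256 -.75 -1.6 41.9;python3 st.py .0256 -.75 -1.6 16
```

```text
shift [ 0.003  -0.0065 -0.0165] turn [ 0.001  0.002 -0.   ] t 19.1
tcp mm [ 0.6551 -1.0097 41.8863] F easel [ 0.0124  0.2148 -1.9336] T [-0.015   0.3668 -0.0195] w 48.11713600868121
shift [-0.0011  0.0008 -0.0006] turn [ 0.001  0.002 -0.   ] t 19.1
tcp mm [ 0.6551 -1.0097 41.8863] F easel [ 0.0124  0.2148 -1.9336] T [-0.015   0.3668 -0.0195] w 48.11713600868121
shift [ 0.0049 -0.0098 -0.0235] turn [ 0.001  0.002 -0.   ] t 19.1
```

Call:
send_rows --increments '[-1, -0.0011, 0.0008, -0.0006, 0.001, 0.002, 0, -1, -0.0011, 0.0008, -0.0006, 0.001, 0.002, 0, -1, 0.001, -0.003, -0.009, 0.001, 0.002, 0, -1, 0.003, -0.0065, -0.0165, 0.001, 0.002, 0, -1, 0.003, -0.0065, -0.0165, 0.001, 0.002, 0, -1, 0.003, -0.0065, -0.0165, 0.001, 0.002, 0]'

```text
clock: 19.85
tool_pos: [0.5221, -0.1919, 0.1268]
tcp_rot: [-0.754, 2.837, -0.705]
ft_force: [3.6, -0.0, -2.6]
gripper_width: 0.0483
finger_force: 47.8
```

```bash
python3 st.py .0256 -.75 -1.6 15
```

```text
tcp mm [-2.0408 -2.3311 22.366 ] F easel [ 0.3455  3.0862 -3.1068] T [0.6594 0.1639 0.0754] w 48.26738901910416
shift [ 0.0029 -0.0036 -0.0059] turn [-0.001 -0.002 -0.   ] t 19.85
```

Same behaviour as the first; going on down with the same increments.

Call:
send_rows --increments '[-1, 0.001, -0.001, -0.004, 0, 0, 0, -1, 0.001, -0.001, -0.008, 0, 0, 0, -1, 0.001, -0.001, -0.009, 0, 0, 0, -1, 0.001, -0.001, -0.009, 0, 0, 0]'

```text
clock: 20.35
tool_pos: [0.5244, -0.1944, 0.1202]
tcp_rot: [-0.753, 2.834, -0.71]
ft_force: [2.0, -6.1, 5.4]
gripper_width: 0.0488
finger_force: 48.4
```

```bash
python3 st.py .0256 -.75 -1.6 15
```

```text
tcp mm [-2.2244 -1.5399 15.0139] F easel [ 8.1211 -1.3133  1.8347] T [-0.2285 -1.3002  0.2033] w 48.81460036744754
shift [ 0.0006 -0.0012  0.0007] turn [ 0.002  0.001 -0.001] t 20.35
```

Call:
send_rows --increments '[-1, 0.0005, -0.0008, 0.0005, 0, 0, 0, 1, 0.0005, -0.0008, 0.0005, 0, 0, 0, 1, 0.0005, -0.0008, 0.0005, 0, 0, 0, 1, -0.0025, 0.004, 0.011, 0, 0, 0, 1, -0.0065, 0.011, 0.026, 0, 0, 0, 1, -0.012, 0.02, 0.044, 0, 0, 0, 1, -0.012, 0.02, 0.044, 0, 0, 0]'

```text
clock: 21.22
tool_pos: [0.5123, -0.1724, 0.165]
tcp_rot: [-0.753, 2.832, -0.707]
ft_force: [0.7, 0.3, 0.1]
gripper_width: 0.0855
finger_force: 0.0
```

```bash
python3 st.py .0256 0 0 30; python3 - <<'E'
from h import *
w=arm.snapshot("wrist"); np.save("w9.npy",w,allow_pickle=True)
im=cv2.GaussianBlur(w["color"].astype(np.float32).mean(2),(0,0),.8)
G=np.hypot(cv2.Sobel(im,-1,1,0),cv2.Sobel(im,-1,0,1))
out=np.array([[-8.2,-31],[-8.2,-23],[-15.2,-23],[-15.2,-14],[15.2,-14],[15.2,-23],[8.2,-23],[8.2,-31]])/1000
body=np.array([[25,-31],[25,31]])/1000,np.array([[-25,-31],[-25,31]])/1000,np.array([[8,31],[25,31]])/1000,np.array([[-25,31],[-8,31]])/1000
def d(pl): return np.vstack([np.linspace(a,b,40) for a,b in zip(pl[:-1],pl[1:])])
S=np.vstack([d(out)]+[d(b) for b in body])
for nm,sx in (("low",-.0256),("high",.0256)):
    C=W+sx*E_[:,0]; res=[]
    for z in np.arange(-.006,.0161,.002):
        m=max((cv2.remap(G,*[c[None] for c in proj(w,np.c_[S+np.array([i,j])/1000,np.full(len(S),z)]@E_.T+C).astype(np.float32).T],cv2.INTER_LINEAR).mean(),i,j) for i in np.arange(-4,4.1,.5) for j in np.arange(-4,4.1,.5))
        res.append((round(z*1000),round(float(m[0]),1),float(m[1]),float(m[2])))
    print(nm,res)
E
```

```text
tcp mm [-3.3445 -1.1737 66.3238] F easel [0.1421 0.7479 0.0887] T [-0.0244  0.2258  0.0071] w 85.49450706930074
shift [ 0.0109 -0.0168 -0.0305] turn [ 0.     0.002 -0.001] t 21.225
low [(-6, 110.0, -3.0, 1.0), (-4, 114.8, -2.5, 0.0), (-2, 112.8, -2.0, -1.0), (0, 107.1, -1.5, -1.5), (2, 100.8, -1.5, -2.5), (4, 103.2, -1.0, -4.0), (6, 90.8, 1.0, -2.5), (8, 92.4, 1.0, -3.5), (10, 92.2, 1.5, -4.0), (12, 89.3, 2.0, -3.5), (14, 83.7, 2.5, -4.0), (16, 73.4, 3.0, -4.0)]
high [(-6, 132.9, -1.5, 2.0), (-4, 129.0, -1.5, 1.0), (-2, 135.9, -2.0, -0.5), (0, 140.1, -2.0, -1.5), (2, 136.6, -2.0, -2.5), (4, 132.9, -2.5, -3.5), (6, 118.1, -2.5, -4.0), (8, 111.3, -1.0, -3.5), (10, 111.8, -1.0, -4.0), (12, 108.7, -1.5, -4.0), (14, 101.0, -1.5, -4.0), (16, 93.1, -1.5, -3.5)]
```

```bash
python3 st.py .0256 0 5 22; python3 st.py .0256 0 5 13|tail -1;  python3 st.py -.0256 0 5 22|tail -1; python3 st.py -.0256 0 5 13|tail -1; python3 -c "
from h import *; print(arm.tip_reach)"
```

```text
tcp mm [-4.0812 -1.6964 65.1606] F easel [-0.6718 -0.0856 -0.0526] T [ 0.0428  0.2339 -0.0165] w 85.34760738474964
shift [ 0.0176 -0.0174 -0.0362] turn [-0.     0.001 -0.001] t 21.275
shift [ 0.0197 -0.0211 -0.0441] turn [-0.     0.001 -0.001] t 21.275
shift [-0.0048  0.0219 -0.0602] turn [-0.     0.001 -0.001] t 21.275
shift [-0.0027  0.0182 -0.0682] turn [-0.     0.001 -0.001] t 21.275
0.014
```

Call:
send_rows --increments '[-1, 0, 0, 0, 0, 0, 0, -1, 0, 0, 0, 0, 0, 0, -1, 0, 0, 0, 0, 0, 0, -1, 0, 0, 0, 0, 0, 0, -1, 0.0176, -0.0174, -0.0362, 0, 0, 0, -1, 0.0176, -0.0174, -0.0362, 0, 0, 0, -1, 0.0186, -0.0193, -0.04, 0, 0, 0, -1, 0.0197, -0.0211, -0.0441, 0, 0, 0, -1, 0.0197, -0.0211, -0.0441, 0, 0, 0]'

```text
clock: 22.4
tool_pos: [0.5311, -0.1937, 0.1201]
tcp_rot: [-0.752, 2.836, -0.706]
ft_force: [-10.4, 7.5, 13.0]
gripper_width: 0.0001
finger_force: 8.5
```

```bash
python3 st.py .0256 0 5 12
```

```text
tcp mm [ 0.1528  4.6216 13.5728] F easel [-4.2132 -5.3639 16.9154] T [-0.9134  0.9664 -0.0056] w 0.07249254440334521
shift [ 0.0006 -0.0003 -0.0015] turn [-0.    -0.001  0.   ] t 22.4
```

Call:
send_rows --increments '[-1, -0.0028, 0.0049, 0.0106, 0, 0, 0, -1, -0.0028, 0.0049, 0.0106, 0, 0, 0, -1, -0.0252, 0.0442, -0.0134, 0, 0, 0, -1, -0.0252, 0.0442, -0.0134, 0, 0, 0, -1, -0.0238, 0.0418, -0.0187, 0, 0, 0, -1, -0.0224, 0.0393, -0.024, 0, 0, 0, -1, -0.0224, 0.0393, -0.024, 0, 0, 0]'

```text
clock: 23.28
tool_pos: [0.5093, -0.1549, 0.0962]
tcp_rot: [-0.751, 2.837, -0.705]
ft_force: [-20.2, 16.6, 26.4]
gripper_width: 0.0001
finger_force: 17.5
```

```bash
python3 st.py -.0256 0 5 12
```

```text
tcp mm [ 0.7613  4.8853 13.3961] F easel [-9.2103 -9.3376 34.7997] T [-1.4165  1.7935  0.0287] w 0.08654477314364989
shift [ 0.0001  0.0001 -0.0016] turn [-0.001 -0.001  0.001] t 23.275
```

Both pavers feel flush (tip 0.4–0.6 mm below nominal top). Retreat and hand in.

Call:
send_rows --increments '[-1, -0.005, 0.008, 0.018, 0, 0, 0, -1, -0.019, 0.033, 0.071, 0, 0, 0, -1, -0.028, 0.049, 0.106, 0, 0, 0, -1, -0.028, 0.049, 0.106, 0, 0, 0, -1, -0.028, 0.049, 0.106, 0, 0, 0]'

```text
clock: 23.9
tool_pos: [0.4805, -0.1063, 0.1997]
tcp_rot: [-0.753, 2.837, -0.706]
ft_force: [-0.3, 0.5, -0.2]
gripper_width: -0.0
finger_force: 0.0
```

```bash
python3 - <<'E'
from h import *
o=arm.get_obs(); print(o["tool_pos"],o["ft_force"],o["clock"]); print(arm.close_job())
E
```

```text
[ 0.48048442 -0.10626707  0.19968595] [-0.3318505   0.48217758 -0.24543651] 23.9
the job is handed in; nothing more can be done
None
```

Both pavers are in the well with their tabs in the socketed side, pressed flush to within about 1 mm by feel, the arm withdrawn without going near the bottle, tub, jar or brush, and the job handed in at 23.9 s.

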